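# Stop the spice shelf rocking

### The job

The little spice shelf rocks because a tile under one of its two front feet has sunk. Press down on its front feet to feel which one hangs clear, then screw that foot down by its black knob until it has just taken its share of the weight, so that the shelf stands level and firm on all four feet and no foot is lifted. Leave the shelf where it stands, without tipping it, do not slide its glass, leave the other things on the counter alone, and let go at the end.

Things in the scene. Friction and masses are not known exactly. Their poses are not given: they have to be found in the camera images.
- shelf: loose wooden spice shelf, 2.6 to 3.7 kg: six jars behind a sliding glass pane. Origin: mid cabinet in plan, at sole level; x to its back (away from the robot), y to its left, z up. Cabinet x -65 to 65, 420 wide; top board 440 wide, its upper face 165 above the soles, 15 thick, overhangs the front to x -103, a lamp tube beneath. Screw feet at x -115, y +-165; plain rubber feet at x 35, y +-165 (mm)
- ledge: tiled ledge fixed on the counter, 304 x 528 mm, its tiles 18 mm above the counter; the shelf stands on it. Origin at the centre of its underside. Of the two tiles under the shelf's front feet one has sunk by 2 to 3.4 mm; which one and how far is not given. The shelf's weight is more on its rear feet, so it rests nearly level on three feet with the foot over the sunk tile hanging 1 to 3 mm clear
- foot_left: left screw foot (y +165): knob, stud and rubber sole turn as one. Origin on its upright axis at the underside of the sole, z up, turning with the knob. Right-hand four-start thread: clockwise seen from above drives it down, 8 mm a turn (1.27 mm per rad). Stiff (0.06 N m), stays where left. The sole yields 1 mm at 30 N, as do the rear feet. Travel 7 mm either way from the start
- foot_right: right screw foot (y -165), the same as the left one. For both: turned on from the first touch of its sole on the tile, about 0.5 to 0.6 rad more gives a front foot its fair share of the weight; over about 1.1 rad more lifts the other front foot clear, so that the shelf rocks again
- rear_foot_left: left rear rubber foot of the shelf, not adjustable, 30 mm across, 30 mm high; origin at the centre of its underside
- rear_foot_right: right rear rubber foot, the same
- knob_left (a point): middle of the left foot's ribbed black knob, on its upright axis; axes turn with the knob. Round grip 40 mm across and 28 mm high (14 mm above and below this point), a white line on top; about 82 mm above the counter. If its foot hangs clear, 4 to 10 N down on the flat top sink it to the tile, and as it sinks it swings 0.5 mm towards the robot and 0.25 mm outwards per mm: a stiff finger must follow or it sticks. A foot that stands yields 0.03 to 0.06 mm per N
- knob_right (a point): middle of the right foot's knob, the same. For both: a steel lug 30 mm wide and a nut lie below, 10 mm under the knob at the start; the edge of the shelf's overhanging top board is 12 mm behind the knob's axis and its underside 86 mm above this point, the cabinet's front 50 mm behind the axis: no room for a hand straight above, it must lean back towards the robot by 25 to 50 degrees
- corner_left (a point): point on the upper face of the shelf's top board near its left front corner, 13 mm behind the front edge and 25 mm from the end. When the left front foot hangs clear and is pressed down, this point moves about 1.2 mm towards the robot and 0.5 mm outwards for each mm it sinks
- corner_right (a point): the same near the right front corner
- pane_knob (a point): small round finger knob on the front of the shelf's sliding glass pane (200 mm wide, 100 mm high), which stands anywhere along its 180 mm track
- dabba: closed round steel masala dabba (spice box), 184 mm across, 72 mm high with a small knob to 85 mm; origin at the centre of its underside
- spoon: white ceramic spoon lying flat, 140 mm long; origin at the middle of its underside, x along its length
- strainer: red plastic tea strainer lying flat, cup 72 mm across and 35 mm high, handle 125 mm along its x axis; origin under the cup's centre
- ladle: steel ladle lying flat, cup 80 mm across and 33 mm high, handle 256 mm along its x axis; origin under the cup's centre
- mortar: grey stone mortar with its pestle in it, 120 mm across, about 150 mm high over all; origin at the centre of its underside
- tumbler: open steel tumbler, 72 mm across, 100 mm high; origin at the centre of its underside
- jar: loose steel screw-top jar, 55 mm across, 79 mm high; origin at the centre of its underside

How it is judged:
By the outcome, as a careful person would: the job done as asked, in the order asked, and still so for the second after the job is handed in, with the robot touching nothing.
It also fails if it takes over 72 s, if anything falls off the work surface, if the arm or the gripper's body presses on something with over 40 N, if the wrist force passes 120 N, or if a joint passes its speed limit or range.

### The arm

A 6-joint arm with a two-finger parallel gripper is mounted at the origin on the work surface. World frame = base frame: x ahead of the robot, y to its left, z up, the work surface at z = 0. Lengths are in m, angles in rad, forces in N, time in s.
With the tool pointing down it reaches from about 0.35 to 0.775 m from the base axis. Payload 7.3 kg.
Tool frame: the origin (TCP) lies midway between the tips of the shut fingers; the grasp point (between the pads) lies grasp_offset behind it (grasp_offset is the distance from the TCP to the grasp point, in m); z points along the fingers, y is the line along which they close (so a half turn about z gives the same grasp; the last joint's range is limited). The gripper opens to 92 mm and grips with 3 to 60 N. Pads are 19 mm wide; open, the fingers measure 130 mm over their backs; the gripper's body (75 mm by 190 mm) begins 47 mm behind the grasp point.
Start: joints at [0.98, 0.342, 1.524, -0, 1.275, -0.146], TCP at [0.226, 0.474, 0.227] pointing down, gripper open.
Joint ranges: [-2.53, 2.53], [-0.77, 2.02], [0.04, 2.7], [-1, 4.14], [0.28, 2.66], [-3.11, 3.11]. Speed limits (rad/s): [2.57, 2.57, 3.14, 3.14, 3.14, 3.14].

### API

Orientations are given as [roll, pitch, yaw] about the fixed x, y, z axes, in that order (R = Rz(yaw) Ry(pitch) Rx(roll)).
In Python, from cell import * gives the robot as it stands.
- The arm moves only by the tool step_arm, never from a script. Its argument "plan" is a list of rows, each a list of 5 numbers: the closure, from -1 (fully open) to 1 (shut), then the shift along the tool's x, y, z in m, then the turn about the tool's z in rad. In form: [[hand, x, y, z, twist], ...]. A call has 1 to 20 rows; each row is the pose to reach, as a shift and turn from the pose commanded when the call began, along the tool's axes at that moment; what a row does not reach only later rows make up. A row lasts 1/8 s, in which the tool goes at most 62.5 mm and 10.7 degrees, less where a joint would pass 70% of its speed; a pose out of reach is approached as far as the arm can. A call with a gripper value outside its range is refused whole. The fingers move at their own pace and stop on an object; "grip_force" is the grip in N (left out, the last holds). Time passes only in rows, so rows that repeat a pose let the fingers close. It gives the time, the measured TCP pose, the force, the opening and the grip force at its end, in the units of the state.
- observe(): the state, without advancing time (a new reading comes with each control period).
- read_camera(name): name is "scene" or "top"; returns a dict with "img" (480x640x3 uint8, red, green, blue), "range_z" (480x640 float32, m along the optical axis (not along the pixel's ray), 0 where there is no reading), "fx", "fy", "cx", "cy" (pixels), "R" (3x3) and "t" (3): a world point X has camera coordinates R X + t. Camera axes: x right, y down, z forward; pixel columns grow to the right and rows downward; lengths in m; the calibration is good to about 2 mm. A picture is of the moment at which its call begins.
- hand_in(): hands the job in; it is judged then, once.
The state is a dict: "time": time; "qpos": joint angles; "qvel": joint speeds; "joint_efforts": joint torques, N m; "tool_pos": TCP position; "tool_rot": TCP orientation; "contact_force": force on the tool from outside, world axes, zero at the start; "torque": the same for the moment, N m; "opening": finger opening in m; "grip_force": force on a finger pad.
Only numpy, scipy, OpenCV 4.12 (cv2) and the standard library are available. Lean on these libraries where they do the work, as an engineer would, in place of code of your own. Each camera call takes 0.05 s, during which the arm holds its last target. There are 200 camera calls.

## Working session

There is one attempt and no reset: what is moved stays moved. The work goes in short steps, Python scripts to look and compute and a tool call to move; the robot and the scene stay as the last step left them, time stands still between calls to the robot, and variables do not carry over. Pictures are saved under pics/ and viewed, at most 10 in all, crops included, and the job is handed in when it is done.

Besides the shell and the picture viewer there is one more tool, called after ">>>" as name(argument=value, ...) on one line, values as JSON. step_arm: Moves the arm, as the interface text tells. Its arguments: {"type":"object","properties":{"plan":{"type":"array","items":{"type":"array","items":{"type":"number"}}},"grip_force":{"type":"number"}},"required":["plan"]}

```bash
ls; mkdir -p pics
python3 - <<'E'
from cell import *
import cv2, numpy as np
print(observe())
for n in ("scene","top"):
    c=read_camera(n); cv2.imwrite(f"pics/{n}0.png",c["img"][:,:,::-1]); np.savez(f"{n}0.npz",**c)
    print(n,c["fx"],c["cx"],c["cy"],c["R"].round(3).tolist(),c["t"].round(3), (-c["R"].T@c["t"]).round(3))
E
```

```text
pics
{'time': 0.0, 'qpos': array([ 9.80010589e-01,  3.42751014e-01,  1.52501711e+00,  2.26295518e-05,
        1.27542424e+00, -1.46006547e-01]), 'qvel': array([ 0.00053941,  0.00086346, -0.00197576,  0.00035962, -0.000281  ,
       -0.00020152]), 'joint_efforts': array([-4.10248185e-05, -4.31236124e+01, -2.44217938e+01,  7.16508483e-02,
        5.60653768e-02, -1.59213514e-04]), 'tool_pos': array([0.22562907, 0.47358358, 0.22603026]), 'tool_rot': array([-3.14001312e+00, -2.54147315e-04,  2.69680666e+00]), 'contact_force': array([ 0.28380925,  0.55169854, -0.1264352 ]), 'torque': array([-0.00786359,  0.06190685, -0.02375037]), 'grip_force': 0.0, 'opening': 0.09182364159797868}
scene 544.1381191773601 320.0669316036127 241.21020996673508 [[-0.905, -0.426, 0.008], [-0.406, 0.858, -0.314], [0.127, -0.287, -0.949]] [0.532 0.267 1.457] [0.404 0.416 1.463]
top 458.71995064447015 317.4440971487782 238.28788672761587 [[-0.008, -1.0, 0.027], [-0.996, 0.005, -0.09], [0.089, -0.028, -0.996]] [0.013 0.593 1.226] [0.481 0.045 1.273]
```

View pics/scene0.png

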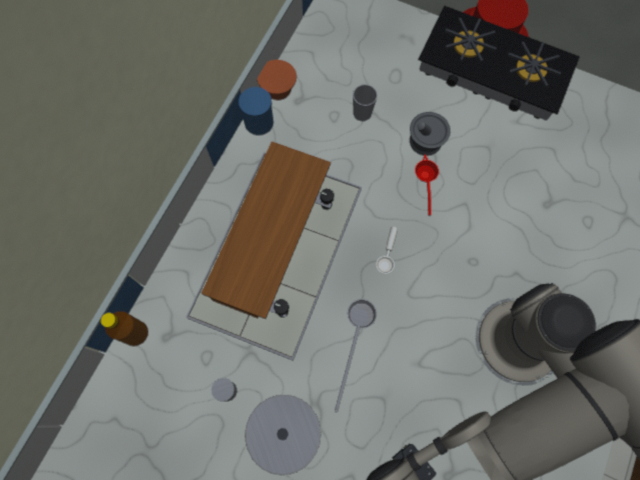

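View pics/top0.png

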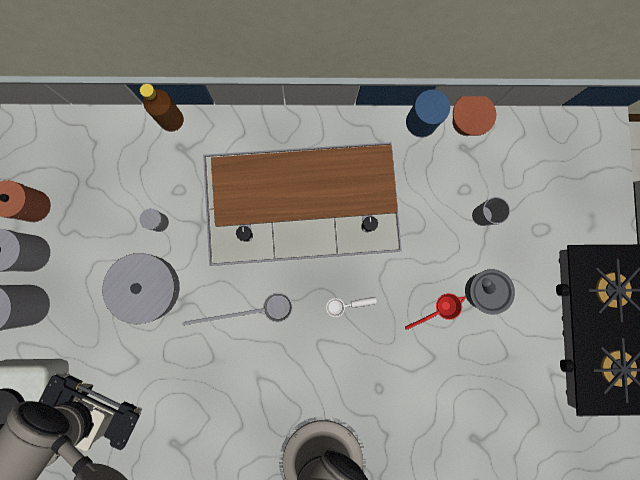

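The scene view shows the shelf with its left knob at (282,307) and its right knob at (327,197). In the top view the knobs are at (244,233) and (370,224). The glass isn't visible from above.

```bash
cat > h.py <<'E'
import numpy as np, cv2
def load(n): return dict(np.load(n+".npz"))
def ray(c,u,v):
    d=c["R"].T@np.array([(u-c["cx"])/c["fx"],(v-c["cy"])/c["fy"],1.]); return -c["R"].T@c["t"],d
def pix2w(c,u,v):
    o,d=ray(c,u,v); return o+d*c["range_z"][int(round(v)),int(round(u))]
def onplane(c,u,v,z):
    o,d=ray(c,u,v); return o+d*(z-o[2])/d[2]
def cloud(c):
    v,u=np.mgrid[:480,:640]; Z=c["range_z"].astype(float)
    P=np.stack([(u-c["cx"])/c["fx"]*Z,(v-c["cy"])/c["fy"]*Z,Z],-1)
    W=(P-c["t"])@c["R"]; W[Z==0]=np.nan; return W
E
python3 - <<'E'
from h import *
C={n:load(n+"0") for n in("scene","top")}
for n,k in(("scene",[(282,307),(327,197)]),("top",[(244,233),(370,224)])):
    c=C[n];W=cloud(c)
    for u,v in k:
        sl=(slice(v-16,v+17),slice(u-16,u+17)); w=W[sl]; g=c["img"][sl].max(2)
        m=(w[...,2]>.085)&(w[...,2]<.11)&(g<70)
        print(n,(u,v),m.sum(),"mean",np.nanmedian(w[m],0).round(4),"min",w[m].min(0).round(4),"max",w[m].max(0).round(4))
    m=((W[...,2]>.17)&(W[...,2]<.20)&(W[...,0]>.4)&(W[...,0]<.75)&(abs(W[...,1])<.32)).astype(np.uint8)
    q=W[m>0]; print("board z",np.median(q[:,2]))
    r=cv2.minAreaRect((q[:,:2]*1000).astype(np.float32)); print(r, cv2.boxPoints(r).round(1).tolist())
    A=np.c_[q[:,:2],np.ones(len(q))]; print("plane",np.linalg.lstsq(A,q[:,2],rcond=None)[0])
E
```

```text
scene (282, 307) 154 mean [0.6015 0.2051 0.0942] min [0.5842 0.1847 0.0854] max [0.6207 0.2217 0.1009]
scene (327, 197) 133 mean [ 0.6257 -0.1219  0.095 ] min [ 0.6097 -0.1451  0.0851] max [ 0.6432 -0.106   0.1025]
board z 0.18343632906523663
((694.6547241210938, 43.20709228515625), (139.34893798828125, 442.5478820800781), 3.755936861038208) [[610.5999755859375, 259.3999938964844], [639.5999755859375, -182.1999969482422], [778.7000122070312, -173.0], [749.7000122070312, 268.6000061035156]]
plane [ 0.00740854 -0.00195598  0.1783932 ]
top (244, 233) 167 mean [0.6012 0.2007 0.0946] min [0.5832 0.1843 0.0859] max [0.6199 0.2214 0.1013]
top (370, 224) 159 mean [ 0.6234 -0.1248  0.0951] min [ 0.6074 -0.1438  0.0861] max [ 0.6443 -0.1067  0.102 ]
board z 0.18305803561638623
((692.5739135742188, 44.067474365234375), (140.24647521972656, 440.3989562988281), 3.4296634197235107) [[609.4000244140625, 259.70001220703125], [635.7000122070312, -179.89999389648438], [775.7000122070312, -171.5], [749.4000244140625, 268.1000061035156]]
plane [ 0.00582    -0.00105456  0.17909797]
```

>>> step_arm(plan=[[1, 0, 0, -0.06, 0], [1, 0, 0, -0.12, 0], [1, 0, 0, -0.18, 0], [1, 0, 0, -0.24, 0], [1, 0, 0, -0.3, 0], [1, 0, 0, -0.36, 0], [1, 0, 0, -0.42, 0], [1, 0, 0, -0.48, 0], [1, 0, 0, -0.54, 0], [1, 0, 0, -0.6, 0]])

```text
time: 1.35
tool_pos: [0.188, 0.3955, 0.6812]
tool_rot: [3.128, -0.003, 2.697]
contact_force: [0.2, -0.1, 0.4]
opening: 0.001
grip_force: 0.0
```

>>> step_arm(plan=[[1, 0, 0, -0.06, 0], [1, 0, 0, -0.12, 0], [1, 0, 0, -0.18, 0], [1, 0, 0, -0.24, 0]])

```text
time: 1.85
tool_pos: [0.1782, 0.3734, 0.7033]
tool_rot: [3.075, 0.005, 2.696]
contact_force: [0.7, 0.1, 0.1]
opening: 0.0004
grip_force: 0.0
```

Run:
```python
from cell import *
o=observe(); print(o['qpos'].round(3),o['tool_pos'].round(4),o['tool_rot'].round(3))
```

```text
[ 0.934  0.381  0.037  0.017  2.657 -0.177] [0.1782 0.3734 0.7033] [3.075 0.005 2.696]
```

>>> step_arm(plan=[[1, -0.05, -0.02, 0.02, -0.08], [1, -0.1, -0.045, 0.03, -0.16], [1, -0.15, -0.07, 0.03, -0.24], [1, -0.2, -0.095, 0.03, -0.32], [1, -0.25, -0.12, 0.03, -0.4], [1, -0.31, -0.15, 0.03, -0.51], [1, -0.31, -0.15, 0.03, -0.51]])

```text
time: 2.72
tool_pos: [0.398, 0.1035, 0.6624]
tool_rot: [3.086, 0.031, -3.083]
contact_force: [-0.2, 0.7, -0.9]
opening: 0.0003
grip_force: 0.0
```

```bash
cat > s.py <<'E'
from cell import *
import numpy as np
from scipy.spatial.transform import Rotation as Ro
np.set_printoptions(suppress=True)
o=observe(); R=Ro.from_euler('xyz',o['tool_rot']).as_matrix()
z=R[:,2]
print(o['time'],o['qpos'].round(3),o['tool_pos'].round(4),o['tool_rot'].round(3))
print("F",o['contact_force'].round(2),"T",o['torque'].round(3),"tilt",np.degrees(np.arccos(-z[2])).round(1),"az",np.degrees(np.arctan2(z[1],z[0])).round(1),"open",o['opening'])
print(R.round(3).tolist())
E
python3 s.py
```

```text
2.725 [ 0.023  0.228  0.46   0.086  2.423 -1.542] [0.398  0.1035 0.6624] [ 3.086  0.031 -3.083]
F [-0.18  0.69 -0.89] T [0.062 0.035 0.032] tilt 3.6 az 64.4 open 0.00030019924374486513
[[-0.998, -0.06, 0.027], [-0.059, 0.997, 0.057], [-0.031, 0.055, -0.998]]
```

>>> step_arm(plan=[[1, 0.03, 0, -0.05, 0], [1, 0.06, 0, -0.1, 0], [1, 0.1, 0, -0.15, 0], [1, 0.14, 0, -0.2, 0], [1, 0.2, 0, -0.25, 0], [1, 0.25, 0, -0.3, 0]])

```text
time: 3.48
tool_pos: [0.3503, 0.1417, 0.7344]
tool_rot: [3.074, 0.138, -3.084]
contact_force: [-0.8, -0.1, 0.8]
opening: 0.0002
grip_force: 0.0
```

```bash
python3 s.py
```

```text
3.475 [ 0.132  0.302  0.037  0.122  2.657 -1.389] [0.3503 0.1417 0.7344] [ 3.074  0.138 -3.084]
F [-0.77 -0.09  0.79] T [0.053 0.069 0.01 ] tilt 8.8 az 29.4 open 0.0001736253561626611
[[-0.989, -0.067, 0.133], [-0.057, 0.996, 0.075], [-0.138, 0.067, -0.988]]
```

>>> step_arm(plan=[[1, 0.05, -0.02, -0.04, 0], [1, 0.1, -0.04, -0.08, 0], [1, 0.15, -0.06, -0.12, 0], [1, 0.2, -0.08, -0.16, 0], [1, 0.25, -0.08, -0.2, 0], [1, 0.3, -0.08, -0.25, 0], [1, 0.35, -0.08, -0.3, 0], [1, 0.4, -0.08, -0.3, 0]])

```text
time: 4.47
tool_pos: [0.2811, 0.1616, 0.7688]
tool_rot: [3.06, 0.235, -3.091]
contact_force: [0.0, -0.1, 0.4]
opening: 0.0005
grip_force: 0.0
```

```bash
python3 s.py
```

```text
4.475 [ 0.25   0.2    0.037  0.072  2.657 -1.313] [0.2811 0.1616 0.7688] [ 3.06   0.235 -3.091]
F [ 0.05 -0.05  0.45] T [ 0.007  0.159 -0.008] tilt 14.3 az 22.1 open 0.0005026150622986995
[[-0.971, -0.069, 0.228], [-0.049, 0.994, 0.093], [-0.233, 0.079, -0.969]]
```

>>> step_arm(plan=[[1, 0.04, -0.05, -0.04, 0], [1, 0.08, -0.1, -0.08, 0], [1, 0.12, -0.15, -0.12, 0], [1, 0.16, -0.15, -0.16, 0], [1, 0.2, -0.15, -0.2, 0], [1, 0.25, -0.15, -0.25, 0], [1, 0.3, -0.15, -0.3, 0], [1, 0.35, -0.15, -0.35, 0]])

```text
time: 5.48
tool_pos: [0.2473, 0.1262, 0.7949]
tool_rot: [3.058, 0.33, -3.099]
contact_force: [-0.3, -0.7, -0.5]
opening: 0.0004
grip_force: 0.0
```

```bash
python3 s.py
```

```text
5.475 [ 0.124  0.109  0.037  0.123  2.657 -1.384] [0.2473 0.1262 0.7949] [ 3.058  0.33  -3.099]
F [-0.28 -0.7  -0.5 ] T [-0.035  0.234  0.042] tilt 19.5 az 17.0 open 0.0004427525746390141
[[-0.945, -0.069, 0.319], [-0.04, 0.994, 0.097], [-0.324, 0.079, -0.943]]
```

>>> step_arm(plan=[[1, 0.04, -0.05, -0.04, 0], [1, 0.08, -0.1, -0.08, 0], [1, 0.12, -0.15, -0.12, 0], [1, 0.16, -0.15, -0.16, 0], [1, 0.2, -0.15, -0.2, 0], [1, 0.25, -0.15, -0.25, 0], [1, 0.3, -0.15, -0.3, 0], [1, 0.35, -0.15, -0.35, 0], [1, 0.4, -0.15, -0.4, 0], [1, 0.45, -0.15, -0.45, 0], [1, 0.5, -0.15, -0.5, 0], [1, 0.55, -0.15, -0.55, 0], [1, 0.6, -0.15, -0.6, 0], [1, 0.65, -0.15, -0.65, 0], [1, 0.7, -0.15, -0.7, 0], [1, 0.7, -0.15, -0.7, 0]])

```text
time: 7.48
tool_pos: [0.0405, 0.1752, 0.8116]
tool_rot: [2.983, 0.406, -3.104]
contact_force: [0.2, -0.1, -0.0]
opening: 0.0002
grip_force: 0.0
```

```bash
python3 s.py
```

```text
7.475 [ 1.614  0.072  0.036 -0.997  2.657 -1.002] [0.0405 0.1752 0.8116] [ 2.983  0.406 -3.104]
F [ 0.25 -0.1  -0.02] T [-0.061  0.288  0.048] tilt 24.9 az 24.2 open 0.00016011910908969953
[[-0.918, -0.099, 0.384], [-0.035, 0.984, 0.172], [-0.395, 0.145, -0.907]]
```

>>> step_arm(plan=[[1, -0.045, -0.035, 0.022, 0], [1, -0.09, -0.07, 0.044, 0], [1, -0.135, -0.105, 0.066, 0], [1, -0.18, -0.143, 0.087, 0], [1, -0.18, -0.143, 0.087, 0], [1, -0.18, -0.143, 0.087, 0], [1, -0.18, -0.143, 0.087, 0]])

```text
time: 8.35
tool_pos: [0.1413, 0.1234, 0.7971]
tool_rot: [3.012, 0.362, -3.097]
contact_force: [-0.3, 0.8, -1.3]
opening: 0.0004
grip_force: 0.0
```

```bash
python3 s.py
```

```text
8.35 [ 0.027 -0.14   0.295  0.271  2.611 -1.352] [0.1413 0.1234 0.7971] [ 3.012  0.362 -3.097]
F [-0.25  0.82 -1.32] T [0.038 0.259 0.016] tilt 22.0 az 22.8 open 0.00042247157952671037
[[-0.934, -0.09, 0.345], [-0.042, 0.989, 0.145], [-0.354, 0.121, -0.927]]
```

>>> step_arm(plan=[[1, -0.01, -0.02, -0.05, 0], [1, -0.01, -0.03, -0.1, 0], [1, -0.01, -0.03, -0.15, 0], [1, -0.01, -0.03, -0.2, 0], [1, -0.01, -0.03, -0.25, 0], [1, -0.01, -0.03, -0.3, 0]])

```text
time: 9.1
tool_pos: [0.0805, 0.1318, 0.8223]
tool_rot: [2.992, 0.439, -3.108]
contact_force: [0.4, 1.0, 0.7]
opening: 0.0002
grip_force: 0.0
```

```bash
python3 s.py
```

```text
9.1 [ 1.21  -0.004  0.036 -0.79   2.657 -1.212] [0.0805 0.1318 0.8223] [ 2.992  0.439 -3.108]
F [0.38 0.99 0.7 ] T [-0.117  0.301 -0.027] tilt 26.5 az 21.5 open 0.00020281063347771532
[[-0.905, -0.096, 0.415], [-0.03, 0.986, 0.163], [-0.425, 0.135, -0.895]]
```

>>> step_arm(plan=[[1, -0.03, -0.017, 0.047, 0], [1, -0.06, -0.034, 0.094, 0], [1, -0.09, -0.05, 0.14, 0], [1, -0.12, -0.067, 0.187, 0], [1, -0.15, -0.084, 0.234, 0], [1, -0.18, -0.1, 0.28, 0], [1, -0.21, -0.117, 0.328, 0], [1, -0.24, -0.134, 0.374, 0], [1, -0.27, -0.15, 0.421, 0], [1, -0.29, -0.167, 0.468, 0]])

```text
time: 10.35
tool_pos: [0.3316, 0.0831, 0.6563]
tool_rot: [2.996, 0.439, -3.108]
contact_force: [-0.1, -0.6, 0.8]
opening: 0.0005
grip_force: 0.0
```

```bash
python3 s.py
```

```text
10.35 [-0.227 -0.241  1.056  0.269  1.924 -1.719] [0.3316 0.0831 0.6563] [ 2.996  0.439 -3.108]
F [-0.11 -0.62  0.8 ] T [-0.077  0.264 -0.029] tilt 26.4 az 21.0 open 0.00048117792332856216
[[-0.905, -0.095, 0.416], [-0.031, 0.987, 0.16], [-0.425, 0.132, -0.895]]
```

>>> step_arm(plan=[[1, -0.036, -0.014, 0.04, 0], [1, -0.072, -0.028, 0.08, 0], [1, -0.108, -0.042, 0.12, 0], [1, -0.144, -0.056, 0.16, 0], [1, -0.18, -0.07, 0.2, 0], [1, -0.216, -0.084, 0.24, 0], [1, -0.25, -0.1, 0.28, 0], [1, -0.28, -0.12, 0.29, 0], [1, -0.31, -0.14, 0.3, 0], [1, -0.34, -0.16, 0.315, 0], [1, -0.37, -0.17, 0.33, 0], [1, -0.4, -0.18, 0.34, 0]])

```text
time: 11.85
tool_pos: [0.8356, -0.0239, 0.483]
tool_rot: [2.994, 0.451, -3.11]
contact_force: [-16.2, 0.2, 7.7]
opening: 0.0003
grip_force: 0.0
```

```bash
python3 s.py
```

```text
11.85 [-0.216  0.843  0.036  0.261  1.848 -1.727] [ 0.8356 -0.0239  0.483 ] [ 2.994  0.451 -3.11 ]
F [-16.16   0.25   7.73] T [0.012 1.01  0.098] tilt 27.1 az 20.7 open 0.0002989946584943011
[[-0.9, -0.095, 0.426], [-0.028, 0.987, 0.161], [-0.436, 0.133, -0.89]]
```

>>> step_arm(plan=[[1, 0.03, 0.008, -0.02, 0], [1, 0.06, 0.02, -0.06, 0], [1, 0.085, 0.028, -0.11, 0], [1, 0.1, 0.035, -0.165, 0], [1, 0.115, 0.04, -0.22, 0], [1, 0.115, 0.04, -0.22, 0]])

```text
time: 12.6
tool_pos: [0.6304, -0.023, 0.6425]
tool_rot: [2.999, 0.466, -3.108]
contact_force: [0.2, 0.0, -1.0]
opening: 0.0005
grip_force: 0.0
```

```bash
python3 s.py
python3 - <<'E'
from h import *
W=cloud(load("top0"))
for r in (60,75,85,95,102,108): print(r,W[r,300].round(3))
E
```

```text
12.6 [-0.302  0.372  0.434  0.304  1.921 -1.775] [ 0.6304 -0.023   0.6425] [ 2.999  0.466 -3.108]
F [ 0.24  0.02 -1.05] T [-0.102  0.231  0.002] tilt 27.8 az 19.7 open 0.0005307272992084921
[[-0.893, -0.097, 0.44], [-0.03, 0.987, 0.157], [-0.449, 0.127, -0.884]]
60 [ 1.207  0.057 -0.192]
75 [ 1.21   0.058 -0.31 ]
85 [0.977 0.054 0.137]
95 [0.978 0.055 0.072]
102 [0.977 0.056 0.024]
108 [0.968 0.056 0.003]
```

>>> step_arm(plan=[[1, -0.04, -0.012, 0.005, 0], [1, -0.08, -0.024, 0.01, 0], [1, -0.12, -0.036, 0.012, 0], [1, -0.15, -0.048, 0.016, 0], [1, -0.18, -0.06, 0.02, 0], [1, -0.21, -0.072, 0.02, 0], [1, -0.24, -0.08, 0.02, 0], [1, -0.27, -0.09, 0.02, 0], [1, -0.31, -0.1, 0.02, 0], [1, -0.35, -0.1, 0.02, 0]])

```text
time: 13.85
tool_pos: [0.761, -0.0736, 0.5826]
tool_rot: [2.995, 0.504, -3.121]
contact_force: [0.3, 0.1, -0.2]
opening: 0.0003
grip_force: 0.0
```

```bash
python3 s.py
```

```text
13.85 [-0.322  0.703  0.037  0.327  1.949 -1.76 ] [ 0.761  -0.0736  0.5826] [ 2.995  0.504 -3.121]
F [ 0.3   0.12 -0.16] T [-0.096  0.328 -0.038] tilt 30.0 az 18.2 open 0.00029505594038160073
[[-0.875, -0.091, 0.475], [-0.018, 0.988, 0.156], [-0.483, 0.128, -0.866]]
```

>>> step_arm(plan=[[1, -0.055, -0.026, 0, 0], [1, -0.11, -0.05, 0, 0], [1, -0.165, -0.078, 0, 0], [1, -0.22, -0.1, 0, 0], [1, -0.275, -0.13, 0, 0], [1, -0.33, -0.15, 0, 0], [1, -0.385, -0.18, 0, 0], [1, -0.44, -0.2, 0, 0], [1, -0.5, -0.23, 0, 0], [1, -0.55, -0.26, 0, 0]])

```text
time: 15.1
tool_pos: [0.8275, -0.1512, 0.5145]
tool_rot: [3.002, 0.554, -3.129]
contact_force: [0.4, -0.0, -0.2]
opening: 0.0009
grip_force: 0.0
```

```bash
python3 s.py; python3 -c "
from cell import *
print(globals().get('grasp_offset'), [k for k in dir() if not k.startswith('_')])"
```

```text
15.1 [-0.401  0.819  0.037  0.354  1.807 -1.856] [ 0.8275 -0.1512  0.5145] [ 3.002  0.554 -3.129]
F [ 0.37 -0.02 -0.2 ] T [-0.077  0.29   0.052] tilt 32.6 az 15.7 open 0.0009377046255561785
[[-0.85, -0.086, 0.519], [-0.011, 0.989, 0.146], [-0.526, 0.119, -0.842]]
0.0188 ['IKError', 'grasp_offset', 'hand_in', 'observe', 'read_camera']
```

>>> step_arm(plan=[[1, 0.06, 0, 0, 0], [1, 0.115, 0, 0.005, 0], [1, 0.17, 0, 0.02, 0], [1, 0.225, 0, 0.035, 0], [1, 0.28, 0, 0.05, 0], [1, 0.33, 0, 0.07, 0], [1, 0.38, -0.003, 0.087, 0], [1, 0.38, -0.003, 0.087, 0]])

```text
time: 16.1
tool_pos: [0.5471, -0.1446, 0.2392]
tool_rot: [3.001, 0.552, -3.13]
contact_force: [1.0, 0.1, 0.9]
opening: 0.0005
grip_force: 0.0
```

```bash
cat >> s.py <<'E'
import sys
if len(sys.argv)>1:
    t=np.array([float(a) for a in sys.argv[1:4]]); print("to go tool",(R.T@(t-o['tool_pos'])).round(4))
E
python3 s.py .5506 -.145 .241; python3 s.py .6285 -.1235 .115
```

```text
16.1 [-0.643  0.203  1.832  0.613  0.838 -2.621] [ 0.5471 -0.1446  0.2392] [ 3.001  0.552 -3.13 ]
F [0.96 0.14 0.94] T [-0.098  0.283 -0.026] tilt 32.5 az 15.8 open 0.0005416553463967759
[[-0.851, -0.085, 0.518], [-0.01, 0.989, 0.146], [-0.524, 0.12, -0.843]]
to go tool [-0.0039 -0.0005  0.0002]
16.1 [-0.643  0.203  1.832  0.613  0.838 -2.621] [ 0.5471 -0.1446  0.2392] [ 3.001  0.552 -3.13 ]
F [0.96 0.14 0.94] T [-0.098  0.283 -0.026] tilt 32.5 az 15.8 open 0.0005416553463967759
[[-0.851, -0.085, 0.518], [-0.01, 0.989, 0.146], [-0.524, 0.12, -0.843]]
to go tool [-0.0043 -0.0009  0.1499]
```

>>> step_arm(plan=[[1, 0, 0, 0.05, 0], [1, -0.002, 0, 0.095, 0], [1, -0.004, -0.001, 0.13, 0], [1, -0.004, -0.001, 0.15, 0], [1, 0.0012, -0.0022, 0.1584, 0], [1, 0.0012, -0.0022, 0.1584, 0]])

```text
time: 16.85
tool_pos: [0.6305, -0.1243, 0.1065]
tool_rot: [3.001, 0.553, -3.13]
contact_force: [-0.3, 0.2, 0.2]
opening: 0.0003
grip_force: 0.0
```

```bash
python3 s.py
python3 - <<'E'
from cell import *
import cv2,numpy as np
a=read_camera("top")["img"][150:300,300:450]; b=read_camera("scene")["img"][120:270,250:400]
cv2.imwrite("pics/c1.png",cv2.resize(np.hstack([a,b]),None,fx=2.6,fy=2.6,interpolation=cv2.INTER_CUBIC)[:,:,::-1])
E
```

```text
16.85 [-0.506  0.501  1.817  0.815  0.548 -2.78 ] [ 0.6305 -0.1243  0.1065] [ 3.001  0.553 -3.13 ]
F [-0.33  0.19  0.16] T [-0.085  0.374 -0.001] tilt 32.6 az 15.7 open 0.0003333347435046316
[[-0.851, -0.085, 0.519], [-0.01, 0.989, 0.146], [-0.525, 0.119, -0.842]]
```

View pics/c1.png

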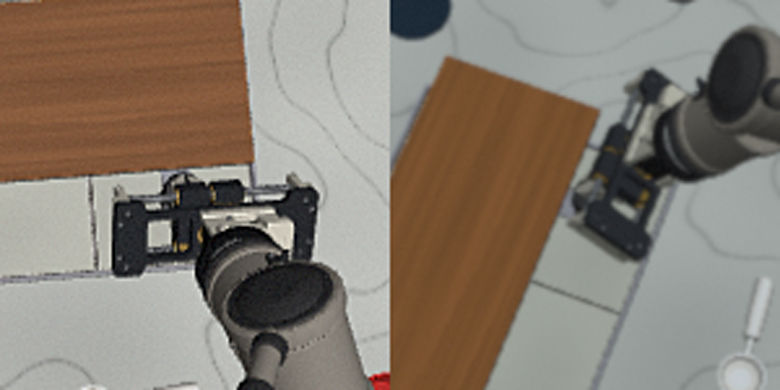

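>>> step_arm(plan=[[1, 0.0016, -0.0004, 0.0025, 0], [1, 0.0026, -0.0006, 0.0042, 0], [1, 0.0032, -0.0007, 0.005, 0], [1, 0.0037, -0.0008, 0.0059, 0], [1, 0.0037, -0.0008, 0.0059, 0]])

```text
time: 17.58
tool_pos: [0.6312, -0.1245, 0.1006]
tool_rot: [3.002, 0.555, -3.129]
contact_force: [-1.6, -0.1, 4.8]
opening: 0.0006
grip_force: 2.3
```

>>> step_arm(plan=[[1, 0.0005, -0.0002, 0.0003, 0], [1, 0.001, -0.0003, 0.0006, 0], [1, 0.001, -0.0003, 0.0006, 0]])

```text
time: 17.95
tool_pos: [0.6311, -0.1246, 0.1002]
tool_rot: [3.002, 0.556, -3.129]
contact_force: [-2.0, 0.5, 7.5]
opening: 0.0003
grip_force: 4.1
```

```bash
python3 s.py | head -2
```

```text
17.95 [-0.507  0.512  1.823  0.841  0.535 -2.81 ] [ 0.6311 -0.1246  0.1002] [ 3.002  0.556 -3.129]
F [-2.04  0.54  7.45] T [0.17  0.032 0.122] tilt 32.8 az 15.6 open 0.00025004274465165334
```

>>> step_arm(plan=[[1, 0.001, -0.0003, 0.0006, 0], [1, 0.002, -0.0006, 0.0011, 0], [1, 0.002, -0.0006, 0.0011, 0], [1, 0.002, -0.0006, 0.0011, 0]])

```text
time: 18.45
tool_pos: [0.631, -0.1247, 0.0997]
tool_rot: [3.002, 0.559, -3.129]
contact_force: [-3.8, 2.6, 14.6]
opening: 0.0003
grip_force: 7.4
```

```bash
python3 s.py | head -2
```

```text
18.45 [-0.508  0.513  1.826  0.85   0.533 -2.82 ] [ 0.631  -0.1247  0.0997] [ 3.002  0.559 -3.129]
F [-3.81  2.61 14.62] T [ 0.783 -0.444  0.339] tilt 32.9 az 15.6 open 0.0003376091465411766
```

>>> step_arm(plan=[[1, -0.0063, 0.0014, -0.0101, 0], [1, -0.006, 0.001, -0.06, 0], [1, -0.006, 0.001, -0.12, 0], [1, -0.003, 0.06, -0.114, 0], [1, 0, 0.12, -0.107, 0], [1, 0.003, 0.18, -0.1, 0], [1, 0.006, 0.24, -0.094, 0], [1, 0.009, 0.3, -0.088, 0], [1, 0.0105, 0.327, -0.085, 0], [1, 0.0105, 0.327, -0.085, 0], [1, 0.0105, 0.327, -0.085, 0]])

```text
time: 19.82
tool_pos: [0.5482, 0.1856, 0.2014]
tool_rot: [3.002, 0.554, -3.129]
contact_force: [-0.2, 0.0, 0.4]
opening: 0.0002
grip_force: 0.0
```

```bash
python3 s.py .6077 .203 .1065
```

```text
19.825 [ 0.16   0.217  1.936  0.149  0.426 -1.581] [0.5482 0.1856 0.2014] [ 3.002  0.554 -3.129]
F [-0.23  0.05  0.41] T [-0.077  0.337 -0.039] tilt 32.6 az 15.7 open 0.00021813387301286254
[[-0.851, -0.086, 0.519], [-0.011, 0.989, 0.146], [-0.526, 0.118, -0.842]]
to go tool [-0.0009  0.0009  0.1134]
```

>>> step_arm(plan=[[1, 0, 0, 0.05, 0], [1, 0, 0, 0.09, 0], [1, -0.0009, 0.0009, 0.113, 0], [1, -0.0009, 0.0009, 0.113, 0]])

```text
time: 20.32
tool_pos: [0.6123, 0.202, 0.1144]
tool_rot: [3.004, 0.536, -3.129]
contact_force: [0.4, 0.2, -0.8]
opening: 0.0003
grip_force: 0.0
```

```bash
python3 s.py .6077 .203 .1065
```

```text
20.325 [ 0.173  0.459  1.856  0.199  0.283 -1.625] [0.6123 0.202  0.1144] [ 3.004  0.536 -3.129]
F [ 0.37  0.17 -0.8 ] T [-0.023  0.343 -0.042] tilt 31.6 az 15.9 open 0.0003116276065113819
[[-0.86, -0.083, 0.504], [-0.011, 0.99, 0.144], [-0.51, 0.118, -0.852]]
to go tool [0.008  0.0004 0.0045]
```

```bash
cat > kin.py <<'E'
import numpy as np
from scipy.optimize import least_squares
from scipy.spatial.transform import Rotation as Ro
D=[([.98,.3428,1.525,0,1.2754,-.146],[.2256,.4736,.2260],[-3.140,0,2.6968]),
([.381*0+.934,.381,.037,.017,2.657,-.177],[.1782,.3734,.7033],[3.075,.005,2.696]),
([-.227,-.241,1.056,.269,1.924,-1.719],[.3316,.0831,.6563],[2.996,.439,-3.108]),
([-.401,.819,.037,.354,1.807,-1.856],[.8275,-.1512,.5145],[3.002,.554,-3.129]),
([-.643,.203,1.832,.613,.838,-2.621],[.5471,-.1446,.2392],[3.001,.552,-3.13]),
([-.506,.501,1.817,.815,.548,-2.78],[.6305,-.1243,.1065],[3.001,.553,-3.13]),
([.16,.217,1.936,.149,.426,-1.581],[.5482,.1856,.2014],[3.002,.554,-3.129]),
([.173,.459,1.856,.199,.283,-1.625],[.6123,.202,.1144],[3.004,.536,-3.129])]
def rz(a): return Ro.from_euler('z',a).as_matrix()
def ry(a): return Ro.from_euler('y',a).as_matrix()
def fk(q,p):
    h,a,L1,L2,e,d,b=p
    R1=rz(q[0])@ry(q[1]); P=np.array([0,0,h])+rz(q[0])@np.array([a,b,0])+R1@np.array([0,0,L1])
    R2=R1@ry(q[2]); P=P+R2@np.array([e,0,L2])
    R3=R2@rz(S*q[3])@ry(q[4]); P=P+R3@np.array([0,0,d]); return P,R3@rz(S6*q[5]+O6)
S=1;S6=1;O6=0
def fit():
    best=None
    global S
    for s in(1,-1):
        S=s
        r=least_squares(lambda p:np.concatenate([np.r_[fk(q,p)[0]-x,.1*(fk(q,p)[1][:,2]-Ro.from_euler('xyz',o).as_matrix()[:,2])] for q,x,o in D]),[.3,0,.35,.35,0,.2,.07])
        if best is None or r.cost<best[0]: best=(r.cost,s,r.x)
    S=best[1]; return best
if __name__=="__main__":
    b=fit(); print(b)
    p=b[2]
    lo=[-2.5,-.77,.04,-1,.0]; hi=[2.5,2.02,2.7,4.14,2.66]
    for name,k in(("L",[.601,.203,.081]),("R",[.6245,-.1243,.081])):
      for az in(-30,-15,0,15,30):
        out=[]
        for t in(20,25,30,35,40):
            T,A=np.radians([t,az]); z=np.array([np.sin(T)*np.cos(A),np.sin(T)*np.sin(A),-np.cos(T)])
            x=np.array(k)+.012*z; sol=[]
            for q0 in([.1,.5,1.8,.5,.4],[-.3,.5,1.8,-.5,.4]):
                r=least_squares(lambda q:np.r_[fk(np.r_[q,0],p)[0]-x,fk(np.r_[q,0],p)[1][:,2]-z],q0,bounds=(lo,hi))
                if r.cost<1e-6: sol.append((r.x[4].round(2),r.x[3].round(2),r.x[0].round(2)))
            out.append((t,max(sol) if sol else None))
        print(name,az,[(t,*map(float,s)) if s else t for t,s in out])
E
python3 kin.py
```

```text
(np.float64(3.9709840267610165e-07), 1, array([ 2.22636091e-01, -1.37561452e-04,  5.06419040e-01,  3.79706270e-01,
        4.65179898e-02,  3.18074788e-01,  7.63178606e-02]))
L -30 [(20, 0.72, -0.4, 0.33), (25, 0.67, -0.56, 0.36), (30, 0.63, -0.74, 0.4), (35, 0.62, -0.94, 0.43), 40]
L -15 [(20, 0.61, -0.32, 0.29), (25, 0.52, -0.49, 0.32), (30, 0.44, -0.73, 0.34), 35, 40]
L 0 [(20, 0.53, -0.16, 0.25), (25, 0.4, -0.28, 0.26), (30, 0.27, -0.51, 0.27), 35, 40]
L 15 [(20, 0.51, 0.05, 0.19), (25, 0.36, 0.08, 0.19), (30, 0.21, 0.18, 0.19), (35, 0.07, 0.7, 0.18), (40, 0.12, 2.69, 0.18)]
L 30 [(20, 0.55, 0.25, 0.14), (25, 0.43, 0.41, 0.12), (30, 0.32, 0.69, 0.11), (35, 0.27, 1.18, 0.09), (40, 0.29, 1.74, 0.07)]
R -30 [(20, 0.54, -0.16, -0.28), (25, 0.4, -0.28, -0.26), (30, 0.28, -0.51, -0.25), 35, 40]
R -15 [(20, 0.51, 0.05, -0.33), (25, 0.37, 0.08, -0.33), (30, 0.22, 0.17, -0.33), (35, 0.07, 0.65, -0.34), (40, 0.12, 2.69, -0.34)]
R 0 [(20, 0.55, 0.24, -0.38), (25, 0.43, 0.4, -0.4), (30, 0.32, 0.68, -0.41), (35, 0.27, 1.16, -0.43), (40, 0.29, 1.73, -0.45)]
R 15 [(20, 0.64, 0.37, -0.42), (25, 0.56, 0.55, -0.45), (30, 0.5, 0.79, -0.48), (35, 0.47, 1.07, -0.51), (40, 0.5, 1.36, -0.55)]
R 30 [(20, 0.75, 0.43, -0.46), (25, 0.71, 0.59, -0.49), (30, 0.68, 0.76, -0.53), (35, 0.68, 0.94, -0.57), (40, 0.7, 1.12, -0.61)]
```

>>> step_arm(plan=[[1, 0.005, 0, 0.004, 0], [1, 0.008, 0, 0.007, 0], [1, 0.01, 0, 0.009, 0]])

```text
time: 20.7
tool_pos: [0.6103, 0.2052, 0.1093]
tool_rot: [3.005, 0.527, -3.125]
contact_force: [0.5, 1.0, 0.3]
opening: 0.0001
grip_force: 0.0
```

```bash
python3 s.py .607 .203 .100
```

```text
20.7 [ 0.178  0.467  1.856  0.197  0.283 -1.621] [0.6103 0.2052 0.1093] [ 3.005  0.527 -3.125]
F [0.49 0.99 0.28] T [-0.023  0.308 -0.019] tilt 31.1 az 16.3 open 9.736228105334545e-05
[[-0.864, -0.085, 0.496], [-0.015, 0.989, 0.145], [-0.503, 0.118, -0.856]]
to go tool [ 0.0076 -0.003   0.006 ]
```

>>> step_arm(plan=[[1, 0.004, -0.002, 0.003, 0], [1, 0.008, -0.004, 0.006, 0], [1, 0.011, -0.004, 0.0085, 0]])

```text
time: 21.08
tool_pos: [0.6084, 0.2025, 0.1013]
tool_rot: [3.006, 0.515, -3.123]
contact_force: [0.2, 0.2, -0.3]
opening: 0.0004
grip_force: 0.0
```

```bash
python3 s.py .607 .203 .100
```

```text
21.075 [ 0.172  0.478  1.859  0.214  0.283 -1.642] [0.6084 0.2025 0.1013] [ 3.006  0.515 -3.123]
F [ 0.21  0.23 -0.27] T [-0.054  0.333 -0.077] tilt 30.4 az 16.6 open 0.0003644639899193547
[[-0.87, -0.085, 0.485], [-0.016, 0.989, 0.144], [-0.492, 0.118, -0.862]]
to go tool [0.0019 0.0005 0.0005]
```

>>> step_arm(plan=[[1, 0.0018, 0.0003, 0.0013, 0], [1, 0.0027, 0.0005, 0.002, 0], [1, 0.0027, 0.0005, 0.002, 0]])

```text
time: 21.45
tool_pos: [0.6081, 0.2034, 0.1001]
tool_rot: [3.006, 0.513, -3.123]
contact_force: [0.3, -1.3, 0.8]
opening: 0.0
grip_force: 0.6
```

>>> step_arm(plan=[[1, 0.0018, 0.0003, 0.0013, 0], [1, 0.0027, 0.0005, 0.002, 0], [1, 0.0027, 0.0005, 0.002, 0]])

```text
time: 21.82
tool_pos: [0.6074, 0.2042, 0.0986]
tool_rot: [3.006, 0.51, -3.122]
contact_force: [1.1, -1.8, 2.4]
opening: 0.0002
grip_force: 1.4
```

>>> step_arm(plan=[[1, 0.0018, 0.0003, 0.0013, 0], [1, 0.0027, 0.0005, 0.002, 0], [1, 0.0027, 0.0005, 0.002, 0]])

```text
time: 22.2
tool_pos: [0.6073, 0.2046, 0.0977]
tool_rot: [3.007, 0.509, -3.122]
contact_force: [-1.3, -6.4, 7.0]
opening: 0.0004
grip_force: 3.7
```

>>> step_arm(plan=[[1, 0.0018, 0.0003, 0.0013, 0], [1, 0.0027, 0.0005, 0.002, 0], [1, 0.0027, 0.0005, 0.002, 0]])

```text
time: 22.58
tool_pos: [0.6073, 0.2049, 0.0973]
tool_rot: [3.007, 0.509, -3.122]
contact_force: [-2.1, -10.5, 12.9]
opening: 0.0006
grip_force: 6.4
```

>>> step_arm(plan=[[1, -0.009, 0.002, -0.015, 0], [-0.2, -0.012, 0.003, -0.022, 0], [-0.2, -0.012, 0.003, -0.022, -0.13], [-0.2, -0.012, 0.003, -0.022, -0.13]])

```text
time: 23.08
tool_pos: [0.6048, 0.2061, 0.1198]
tool_rot: [3.079, 0.516, -2.974]
contact_force: [0.1, 0.1, -0.1]
opening: 0.0258
grip_force: 0.0
```

```bash
python3 s.py .604 .2045 .071
```

```text
23.075 [ 0.18   0.446  1.838  0.169  0.346 -1.72 ] [0.6048 0.2061 0.1198] [ 3.079  0.516 -2.974]
F [ 0.11  0.15 -0.13] T [-0.003  0.296  0.048] tilt 29.7 az 16.9 open 0.0257816379244109
[[-0.858, -0.197, 0.475], [-0.145, 0.979, 0.144], [-0.493, 0.055, -0.868]]
to go tool [ 0.0249 -0.0041  0.0418]
```

>>> step_arm(plan=[[-0.2, 0, 0, 0, 0], [-0.2, 0.006, -0.001, 0.01, 0], [-0.2, 0.013, -0.002, 0.021, 0], [-0.2, 0.02, -0.003, 0.032, 0], [-0.2, 0.025, -0.004, 0.042, 0]])

```text
time: 23.7
tool_pos: [0.61, 0.2048, 0.0795]
tool_rot: [3.078, 0.499, -2.972]
contact_force: [-0.2, -0.6, -0.9]
opening: 0.0552
grip_force: 0.0
```

```bash
python3 s.py .604 .2045 .071
```

```text
23.7 [ 0.174  0.521  1.846  0.224  0.282 -1.782] [0.61   0.2048 0.0795] [ 3.078  0.499 -2.972]
F [-0.16 -0.61 -0.94] T [-0.061  0.307 -0.016] tilt 28.8 az 17.3 open 0.05524700636477787
[[-0.865, -0.199, 0.46], [-0.148, 0.978, 0.144], [-0.479, 0.056, -0.876]]
to go tool [0.0093 0.0005 0.0046]
```

>>> step_arm(plan=[[-0.2, 0.006, 0.001, 0.0005, 0], [-0.2, 0.0115, 0.001, 0.001, 0], [-0.2, 0.0115, 0.001, 0.001, 0]])

```text
time: 24.08
tool_pos: [0.6021, 0.2045, 0.0786]
tool_rot: [3.077, 0.491, -2.971]
contact_force: [0.0, 0.6, -0.1]
opening: 0.0551
grip_force: 0.0
```

```bash
python3 s.py .604 .2045 .071
python3 - <<'E'
from cell import *
import cv2,numpy as np
a=read_camera("top")["img"][160:310,170:320]; b=read_camera("scene")["img"][230:380,200:350]
cv2.imwrite("pics/c2.png",cv2.resize(np.hstack([a,b]),None,fx=2.6,fy=2.6,interpolation=cv2.INTER_CUBIC)[:,:,::-1])
E
```

```text
24.075 [ 0.176  0.513  1.861  0.225  0.283 -1.783] [0.6021 0.2045 0.0786] [ 3.077  0.491 -2.971]
F [ 0.01  0.55 -0.1 ] T [-0.028  0.276  0.026] tilt 28.4 az 17.6 open 0.055086258421459394
[[-0.869, -0.2, 0.453], [-0.15, 0.978, 0.144], [-0.472, 0.057, -0.88]]
to go tool [ 0.0019 -0.0009  0.0075]
```

View pics/c2.png

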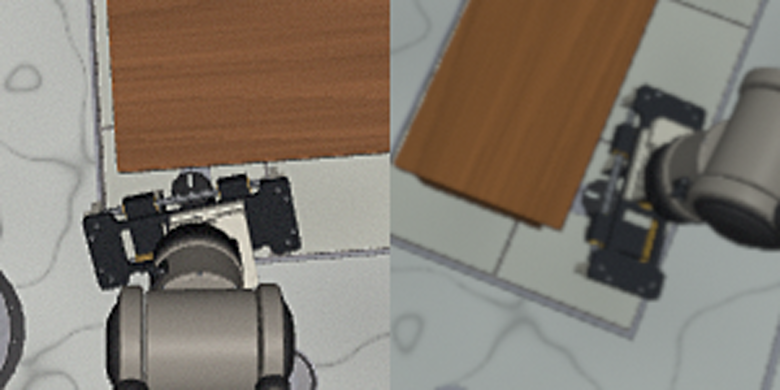

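>>> step_arm(grip_force=12, plan=[[1, 0, 0, 0, 0], [1, 0, 0, 0, 0], [1, 0, 0, 0, 0], [1, 0, 0, 0, 0.1]])

```text
time: 24.68
tool_pos: [0.6028, 0.2038, 0.0786]
tool_rot: [3.024, 0.483, -3.086]
contact_force: [0.1, -3.5, 3.7]
opening: 0.0405
grip_force: 12.6
```

```bash
python3 s.py
```

```text
24.675 [ 0.174  0.514  1.86   0.224  0.282 -1.681] [0.6028 0.2038 0.0786] [ 3.024  0.483 -3.086]
F [ 0.07 -3.54  3.66] T [-1.013 -0.008 -0.165] tilt 28.4 az 17.5 open 0.040493260146672407
[[-0.884, -0.11, 0.454], [-0.05, 0.989, 0.143], [-0.464, 0.104, -0.88]]
```

>>> step_arm(plan=[[1, 0, 0, 0, 0.1], [1, 0, 0, 0, 0.2], [1, 0, 0, 0, 0.2]])

```text
time: 25.05
tool_pos: [0.603, 0.2042, 0.0791]
tool_rot: [2.925, 0.451, 2.98]
contact_force: [0.3, -2.6, 3.7]
opening: 0.0412
grip_force: 13.0
```

```bash
python3 s.py
cat > line.py <<'E'
from cell import *
from h import *
import sys
c=read_camera("top"); W=cloud(c); img=c["img"]
# knob top region: project knob top centre, find bright thin line inside dark disc
X=np.array([.602,.203,.0956]) if sys.argv[1]=="L" else np.array([.6245,-.1243,.0956])
p=c["R"]@X+c["t"]; u=c["cx"]+c["fx"]*p[0]/p[2]; v=c["cy"]+c["fy"]*p[1]/p[2]
u0,v0=int(u)-11,int(v)-11; s=img[v0:v0+23,u0:u0+23].max(2).astype(int)
print(u-u0,v-v0)
for r in s: print(" ".join("%3d"%k for k in r))
E
python3 line.py L
```

```text
25.05 [ 0.175  0.513  1.86   0.225  0.282 -1.484] [0.603  0.2042 0.0791] [2.925 0.451 2.98 ]
F [ 0.34 -2.59  3.71] T [-0.848  0.049 -0.363] tilt 28.5 az 17.5 open 0.04120279078691655
[[-0.888, 0.065, 0.455], [0.145, 0.979, 0.143], [-0.436, 0.193, -0.879]]
11.90255234873328 11.692550982738936
124 125 126 122 125 125 125 123 125 127 124 126 128 126 124 128 130 127 126 128 128 122 122
127 125 128 126 124 126 129 126 125 128 128 127 123 125 127 127 130 132 125 125 127 125 132
131 128 132 130 132 134 130 128 129 135 132 131 136 126 127 127 123 119 124 120 119 119 134
129 124 124 121 121 114 115 121 118 144 138 132 136 105 105 100  75  82  81  52 103  94  93
102 108 101  84  96  80  80 105  94  57  91  95  94  83 128 145 139 173 170 142 200 197 189
126 163 154 161 198 201 201 204 172  93  78  89  92  60  93 163 149 158 161 155 191 186 185
196 196 193 192 186 192 187 187  92  18  45  44  82 151  31  26  48 121 154 155 185 185 181
178 187 181 177 183 195 135  92  37  48  45  41 119 192  30  41  45  26  70 165 156 182 184
 91 138 120 116 124 197  42  38  42  45  46  49 193 178  36  51  53  41
[... 608 characters left out ...]
  37  55  58  53  82  50  78  79  85  87  71  78  98 115
 44  39  48  41  50 153 109  41  48  45  45  50  45  48  50  57  44  56  37  40  52   8  58
 32  26  23  27  26  56  61  28  31  29  37  38  37  46  50  49  53  28  26  40  90  14  59
 42  42  40  34  33  29  31  35  42  33  28  35  21  25  20  25  25  14  13  21  53  18  40
 40  48  41  50  44  52  50  77 114 105  76  96  72  74  73  74  64  59  62  49  49  42  50
 46  43  47  44  40  41  40 115 183 179 164 162 164 151 156 155 159 148 152 125 119 119 119
 49  39  42  42  53  37  50 159 240 233 233 235 236 206 203 210 204 167 175 188 164 171 173
 47  46  41  48  75  46  42  91 124 116 117 142 138 143 140 169 141  98 131 204 199 230 236
```

>>> step_arm(plan=[[1, 0, 0, 0, 0.07], [1, 0, 0, 0, 0.07], [0, 0, 0, 0, 0.07], [0, 0, 0, 0, 0], [0, 0, 0, 0, -0.15], [0, 0, 0, 0, -0.3], [1, 0, 0, 0, -0.3], [1, 0, 0, 0, -0.3], [1, 0, 0, 0, -0.3], [1, 0, 0, 0, -0.14], [1, 0, 0, 0, 0.02], [1, 0, 0, 0, 0.07], [1, 0, 0, 0, 0.07]])

```text
time: 26.72
tool_pos: [0.6028, 0.2043, 0.0789]
tool_rot: [2.891, 0.433, 2.9]
contact_force: [-0.0, -2.9, 4.5]
opening: 0.0414
grip_force: 13.3
```

```bash
cat > line.py <<'E'
from cell import *
from h import *
def ang(c):
    X=np.array([.602,.203,.0956]); p=c["R"]@X+c["t"]; u=c["cx"]+c["fx"]*p[0]/p[2]; v=c["cy"]+c["fy"]*p[1]/p[2]
    g=c["img"].max(2).astype(float); P=[]
    vv,uu=np.mgrid[int(v)-8:int(v)+8,int(u)-8:int(u)+9]
    d=np.hypot(uu-u,vv-v); w=g[vv,uu]
    m=(d<6.5)&(w>75)&(vv<v+.5)
    n,l=cv2.connectedComponents(m.astype(np.uint8),connectivity=8); 
    k=max(range(1,n),key=lambda i:((w-60)*(l==i)).sum()); m=l==k
    q=np.stack([uu[m]-u,vv[m]-v],1); ww=w[m]-60; mu=(q*ww[:,None]).sum(0)/ww.sum()
    C=((q-mu).T*ww)@(q-mu); e,V=np.linalg.eigh(C); a=V[:,1]; a=a*np.sign(-a[1])
    return m.sum(),mu.round(2),round(float(np.arctan2(a[0],-a[1])),3)
print("0:",ang(load("top0"))); print("now",ang(read_camera("top")),ang(read_camera("top")))
E
python3 s.py;python3 line.py
```

```text
26.725 [ 0.175  0.513  1.86   0.225  0.282 -1.41 ] [0.6028 0.2043 0.0789] [2.891 0.433 2.9  ]
F [-0.03 -2.93  4.53] T [-0.857  0.135 -0.257] tilt 28.4 az 17.5 open 0.04144358370003995
[[-0.881, 0.131, 0.454], [0.217, 0.966, 0.143], [-0.42, 0.225, -0.879]]
0: (np.int64(10), array([-0.25, -3.69]), -0.071)
now (np.int64(11), array([ 1.61, -3.04]), 0.425) (np.int64(11), array([ 1.61, -3.04]), 0.427)
```

>>> step_arm(plan=[[0, 0, 0, 0, 0], [0, 0, 0, 0, -0.07], [0, 0, 0, 0, -0.22], [0, 0, 0, 0, -0.37], [1, 0, 0, 0, -0.37], [1, 0, 0, 0, -0.37], [1, 0, 0, 0, -0.21], [1, 0, 0, 0, -0.05], [1, 0, 0, 0, 0], [1, 0, 0, 0, 0], [0, 0, 0, 0, 0], [0, 0, 0, 0, -0.07], [0, 0, 0, 0, -0.22], [0, 0, 0, 0, -0.37], [1, 0, 0, 0, -0.37], [1, 0, 0, 0, -0.37], [1, 0, 0, 0, -0.21], [1, 0, 0, 0, -0.05], [1, 0, 0, 0, 0], [1, 0, 0, 0, 0]])

```text
time: 29.32
tool_pos: [0.603, 0.2042, 0.0792]
tool_rot: [2.89, 0.433, 2.897]
contact_force: [-1.7, -4.1, 5.0]
opening: 0.0412
grip_force: 13.4
```

```bash
python3 s.py|head -2;python3 line.py
```

```text
29.325 [ 0.175  0.513  1.86   0.225  0.282 -1.407] [0.603  0.2042 0.0792] [2.89  0.433 2.897]
F [-1.73 -4.06  5.04] T [-0.969  0.085 -0.299] tilt 28.5 az 17.5 open 0.04121628440848906
0: (np.int64(10), array([-0.25, -3.69]), -0.071)
now (np.int64(11), array([ 3.27, -1.86]), 0.984) (np.int64(11), array([ 3.27, -1.85]), 0.987)
```

>>> step_arm(plan=[[0, 0, 0, 0, 0], [0, 0, 0, 0, -0.07], [0, 0, 0, 0, -0.22], [0, 0, 0, 0, -0.37], [1, 0, 0, 0, -0.37], [1, 0, 0, 0, -0.37], [1, 0, 0, 0, -0.21], [1, 0, 0, 0, -0.05], [1, 0, 0, 0, 0], [1, 0, 0, 0, 0], [0, 0, 0, 0, 0], [0, 0, 0, 0, -0.07], [0, 0, 0, 0, -0.22], [0, 0, 0, 0, -0.37], [1, 0, 0, 0, -0.37], [1, 0, 0, 0, -0.37], [1, 0, 0, 0, -0.21], [1, 0, 0, 0, -0.05], [1, 0, 0, 0, 0], [0, 0, 0, 0, 0]])

```text
time: 31.92
tool_pos: [0.6024, 0.2045, 0.0785]
tool_rot: [2.89, 0.431, 2.897]
contact_force: [-0.7, -0.3, -0.0]
opening: 0.045
grip_force: 0.0
```

```bash
python3 s.py|head -2;python3 line.py
python3 - <<'E'
from h import *
from cell import *
def pl(c):
    W=cloud(c);m=(W[...,2]>.172)&(W[...,2]<.194)&(W[...,0]>.62)&(W[...,0]<.77)&(W[...,1]>-.17)&(W[...,1]<.255)
    q=W[m]-[.69,.043,0];A=np.c_[q[:,:2],np.ones(len(q))];s=np.linalg.lstsq(A,q[:,2],rcond=None);
    r=q[:,2]-A@s[0]; m2=abs(r)<.006; s=np.linalg.lstsq(A[m2],q[m2,2],rcond=None)[0]; return len(q),(s*1000).round(3),r.std()
print(pl(load("top0")));print(pl(load("scene0")))
for i in range(2): print(pl(read_camera("top")))
E
```

```text
31.925 [ 0.175  0.514  1.86   0.225  0.283 -1.408] [0.6024 0.2045 0.0785] [2.89  0.431 2.897]
F [-0.67 -0.3  -0.03] T [-0.051  0.313  0.057] tilt 28.4 az 17.6 open 0.045016390131072545
0: (np.int64(10), array([-0.25, -3.69]), -0.071)
now (np.int64(11), array([ 3.8 , -0.02]), 1.54) (np.int64(11), array([ 3.79, -0.02]), 1.544)
(10393, array([  2.23 ,  -1.184, 183.115]), np.float64(0.0021127312909736216))
(9237, array([  4.291,  -2.005, 183.478]), np.float64(0.0027327071977550385))
(10405, array([  0.679,  -0.625, 183.245]), np.float64(0.002090330396704041))
(10394, array([  1.053,  -0.572, 183.234]), np.float64(0.0020716250780495617))
```

>>> step_arm(plan=[[0, 0, 0, 0, -0.07], [0, 0, 0, 0, -0.22], [0, 0, 0, 0, -0.37], [1, 0, 0, 0, -0.37], [1, 0, 0, 0, -0.37], [1, 0, 0, 0, -0.37]])

```text
time: 32.88
tool_pos: [0.6025, 0.2035, 0.078]
tool_rot: [3.075, 0.491, -2.976]
contact_force: [0.4, -5.9, -0.4]
opening: 0.0397
grip_force: 11.9
```

>>> step_arm(plan=[[1, 0.0009, 0.0003, 0.0007, 0], [1, 0.0009, 0.0003, 0.0007, 0]])

```text
time: 33.12
tool_pos: [0.6025, 0.2036, 0.0779]
tool_rot: [3.075, 0.49, -2.976]
contact_force: [-1.1, -8.0, 1.6]
opening: 0.0399
grip_force: 12.0
```

>>> step_arm(plan=[[1, 0.0009, 0.0003, 0.0007, 0], [1, 0.0009, 0.0003, 0.0007, 0]])

```text
time: 33.38
tool_pos: [0.6025, 0.2037, 0.0778]
tool_rot: [3.076, 0.49, -2.977]
contact_force: [-1.0, -10.6, 5.0]
opening: 0.0395
grip_force: 12.1
```

>>> step_arm(plan=[[1, 0.0009, 0.0003, 0.0007, 0], [1, 0.0009, 0.0003, 0.0007, 0]])

```text
time: 33.62
tool_pos: [0.6025, 0.2038, 0.0777]
tool_rot: [3.076, 0.49, -2.977]
contact_force: [-1.7, -12.8, 7.0]
opening: 0.0398
grip_force: 12.1
```

>>> step_arm(plan=[[1, 0.0009, 0.0003, 0.0007, 0], [1, 0.0009, 0.0003, 0.0007, 0]])

```text
time: 33.88
tool_pos: [0.6026, 0.2038, 0.0776]
tool_rot: [3.076, 0.49, -2.977]
contact_force: [-3.4, -13.7, 10.4]
opening: 0.0397
grip_force: 12.3
```

```bash
cat > pl.py <<'E'
from h import *
from cell import *
import sys
def pl(c):
    W=cloud(c);m=(W[...,2]>.172)&(W[...,2]<.194)&(W[...,0]>.63)&(W[...,0]<.77)&(W[...,1]>-.17)&(W[...,1]<.255)
    q=W[m]-[.69,.043,0];A=np.c_[q[:,:2],np.ones(len(q))];s=np.linalg.lstsq(A,q[:,2],rcond=None)[0]
    r=q[:,2]-A@s; m2=abs(r)<.006; s=np.linalg.lstsq(A[m2],q[m2,2],rcond=None)[0]; return s*1000
def corner(s): return [s@[-.07,.19,1],s@[-.055,-.19,1],s@[.07,.19,1],s@[.08,-.19,1]]
if __name__=="__main__":
    print("t0 FL FR RL RR",np.round(corner(pl(load("top0"))),2))
    S=np.array([corner(pl(read_camera("top"))) for i in range(int(sys.argv[1]))])
    print(S.mean(0).round(3),(S.std(0)/len(S)**.5).round(3))
E
python3 pl.py 8
```

```text
t0 FL FR RL RR [182.74 183.23 183.04 183.52]
[182.764 183.279 183.031 183.536] [0.024 0.017 0.011 0.014]
```

>>> step_arm(plan=[[0, -0.0018, -0.0008, -0.0014, 0], [0, -0.0036, -0.0012, -0.0028, 0], [0, -0.0036, -0.0012, -0.0028, 0]])

```text
time: 34.65
tool_pos: [0.6033, 0.2049, 0.0801]
tool_rot: [3.076, 0.487, -2.972]
contact_force: [0.2, -0.3, 0.4]
opening: 0.0461
grip_force: 0.0
```

```bash
python3 pl.py 8; python3 line.py; python3 s.py | head -2
```

```text
t0 FL FR RL RR [182.74 183.23 183.04 183.52]
[183.016 183.281 183.181 183.44 ] [0.022 0.014 0.011 0.017]
0: (np.int64(10), array([-0.25, -3.69]), -0.071)
now (np.int64(7), array([4.36, 0.03]), 1.561) (np.int64(7), array([4.12, 0.11]), -1.521)
35.15 [ 0.175  0.513  1.853  0.218  0.295 -1.776] [0.6033 0.2046 0.0801] [ 3.077  0.487 -2.971]
F [0.18 0.33 0.3 ] T [-0.093  0.297  0.022] tilt 28.1 az 17.7 open 0.04594009958302393
```

>>> step_arm(plan=[[0, 0.0008, -0.001, 0.001, 0], [1, 0.0008, -0.001, 0.001, 0], [1, 0.0008, -0.001, 0.001, 0], [1, 0.0008, -0.001, 0.001, 0], [1, 0.0008, -0.001, 0.001, 0.16], [1, 0.0008, -0.001, 0.001, 0.32], [1, 0.0008, -0.001, 0.001, 0.37], [1, 0.0008, -0.001, 0.001, 0.37], [0, 0.0008, -0.001, 0.001, 0.37], [-0.2, 0.0008, -0.001, 0.001, 0.37], [-0.2, 0.0008, -0.001, 0.001, 0.3]])

```text
time: 36.52
tool_pos: [0.603, 0.2037, 0.0784]
tool_rot: [2.927, 0.444, 2.982]
contact_force: [-0.0, 0.6, -0.2]
opening: 0.0548
grip_force: 0.0
```

```bash
python3 pl.py 8; python3 line.py; python3 s.py | head -2
python3 - <<'E'
from h import *
from cell import *
c=read_camera("top"); cv2.imwrite("pics/t3.png",cv2.resize(c["img"][130:270,190:420],None,fx=3.4,fy=3.4,interpolation=cv2.INTER_CUBIC)[:,:,::-1])
E
```

```text
t0 FL FR RL RR [182.74 183.23 183.04 183.52]
[183.216 183.376 183.25  183.409] [0.014 0.018 0.012 0.015]
0: (np.int64(10), array([-0.25, -3.69]), -0.071)
now (np.int64(3), array([2.47, 0.2 ]), -1.31) (np.int64(2), array([-5.44,  0.31]), 3.142)
37.025 [ 0.173  0.514  1.855  0.224  0.292 -1.483] [0.6033 0.2037 0.0788] [2.926 0.445 2.979]
F [-0.86  0.87 -0.19] T [-0.032  0.282  0.048] tilt 28.1 az 17.7 open 0.055273012218427495
```

View pics/t3.png

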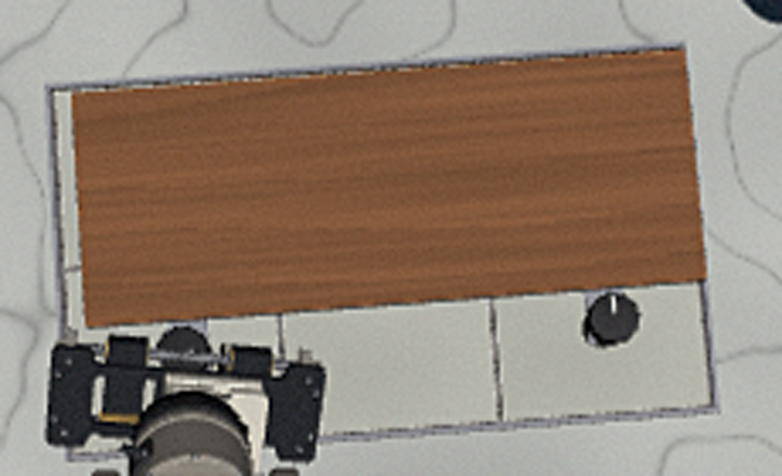

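>>> step_arm(plan=[[-0.2, 0, 0, -0.01, 0], [-0.2, 0, 0, -0.03, 0], [-0.2, 0, 0, -0.07, 0], [-0.2, 0, 0, -0.12, 0], [-0.2, 0.03, 0, -0.16, 0], [-0.2, 0.06, 0, -0.2, 0], [-0.2, 0.06, 0, -0.2, 0]])

```text
time: 37.95
tool_pos: [0.458, 0.1838, 0.2318]
tool_rot: [2.924, 0.448, 2.98]
contact_force: [1.2, 0.3, -0.0]
opening: 0.0553
grip_force: 0.0
```

```bash
python3 pl.py 12; python3 s.py|head -2
python3 - <<'E'
from h import *
from cell import *
from pl import pl,corner
print("scene0",np.round(corner(pl(load("scene0"))),2)); S=np.array([corner(pl(read_camera("scene"))) for i in range(8)]); print(S.mean(0).round(3))
a=load("top0")["img"][215:250,225:265]; c=read_camera("top"); b=c["img"][215:250,225:265]
cv2.imwrite("pics/k4.png",cv2.resize(np.hstack([a,b]),None,fx=9,fy=9,interpolation=cv2.INTER_CUBIC)[:,:,::-1])
d=cv2.absdiff(load("top0")["img"][130:270,190:430],c["img"][130:270,190:430]).max(2); print((d>60).sum(), np.argwhere(d>60).mean(0)+[130,190])
E
```

```text
t0 FL FR RL RR [182.74 183.23 183.04 183.52]
[183.221 183.382 183.226 183.388] [0.014 0.012 0.011 0.015]
38.55 [ 0.188  0.047  2.011  0.101  0.598 -1.34 ] [0.4601 0.1837 0.229 ] [2.926 0.444 2.98 ]
F [-0.16 -0.37  0.9 ] T [-0.067  0.244  0.058] tilt 28.1 az 17.7 open 0.05509798942570334
scene0 [182.85 183.66 183.38 184.17]
[183.409 183.711 183.574 183.87 ]
22 [232.40909091 243.68181818]
```

View pics/k4.png

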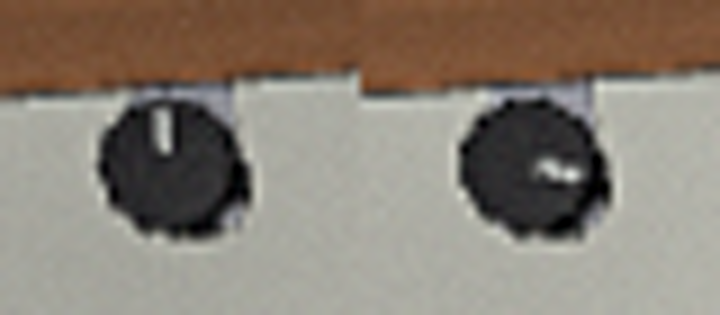

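```bash
python3 -c "
from cell import *
print(hand_in())"
```

```text
the job is handed in; nothing more can be done
None
```

The left front foot was the one hanging clear, by about 1.7 mm. I screwed it down about 1.9 rad, roughly 0.55 rad past first touch, so by the camera's measure of the board it now carries its fair share. I did not press the feet again afterwards. The shelf did not shift, the gripper has let go, and the job is handed in at about 39 s.

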